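Snug down the lid of the baking-powder canister

TASK

Take the loose screw lid, set it on the mouth of the canister that stands in the bench cradle, and screw it down clockwise by feel until it is snug on its rubber seal (the resistance clearly rises), without overtightening and crushing the seal. Let go and leave the lid sealed, without moving the other utensils.

Things in the scene. Friction and masses are not known exactly. Their poses are not given: they have to be found in the camera images.
- canister: White canister, 74 mm wide, fixed in a steel cradle on the bench. Origin: centre of the cradle's underside on the bench, z up on the axis. Above its shoulder (104 mm up) a neck 32 mm wide carries two thread ribs (48 mm across), 120 degrees each, sinking 3.5 mm per rad clockwise from above. The two 60-degree gaps between ribs are centred on its +x and -x; a black bar on the shoulder marks each gap.
- mouth (a point): Centre of the canister's mouth on its axis, 142 mm above the bench, axes as the canister's: top of the rubber seal. A lid let down with its x within 0.35 rad of the canister's x line (either way round) drops until its ceiling rests on the seal, lower rim 116 mm above the bench. If the lid's pegs land on the ribs it stands up to 12 mm higher; turn it to a gap. How high the ribs sit varies by 1.5 mm either way.
- seal: Dark rubber ring on the mouth, 31 mm wide; origin: centre of its top, z up. Stiff: 30 N per mm. 8 to 25 N of squeeze by the lid seals well, over 30 N crushes it (pressing on the lid counts). Turning the lid takes 0.019 to 0.027 N m per newton of squeeze, near zero before it: 0.25 to 0.45 N m is snug, 0.6 N m and more crushes. Friction holds the lid where it is left.
- lid_center (a point): Middle of the loose lid: round black cap in a ribbed rubber grip sleeve, 59 mm wide, 30 mm high, 50 to 100 g, open side down on the bench. Point on its axis, 15 mm above the lower rim; z up, x along the thin steel bar on top. Inner ceiling 26 mm above the rim. Two inner pegs on its +x and -x sides, 5 mm thick, 4 mm above the rim, reach in to 18 mm from the axis; half a turn makes no difference.
- lid: The same lid, origin at the centre of its lower rim. Turned clockwise (from above) from aligned x lines, the pegs pass under the ribs at 0.4 rad; it turns freely, without sinking, until somewhere from 0.6 to 1.5 rad. From there torque and squeeze grow, some 30 to 45 N per rad, and it sinks up to 1 mm, pulling a stiff hand down that does not follow. The sleeve gives 0.25 rad per N m and springs back.
- cutter: Steel biscuit-cutter ring, 72 mm across, 45 mm high, loose on the bench. Leave alone. Origin: centre of its underside.
- spice: Small closed spice jar, 48 mm across, 75 mm high, loose on the bench. Leave alone. Origin: centre of its underside.
- measure: Steel measuring cup, 70 mm across, 50 mm high, loose on the bench. Leave alone. Origin: centre of its underside.
There are look-alikes about, which are no part of the job. Leave any purple look-alike of the lid alone.

How it is judged:
By the outcome, as a careful person would: the job done as asked, in the order asked, and still so for the second after the job is handed in, with the robot touching nothing.
It also fails if it takes over 64 s, if anything falls off the work surface, if the arm or the gripper's body presses on something with over 40 N, if the wrist force passes 120 N, or if a joint passes its speed limit or range.

ROBOT

A 6-joint arm with a two-finger parallel gripper is mounted at the origin on the work surface. World frame = base frame: x ahead of the robot, y to its left, z up, the work surface at z = 0. Lengths are in mm, angles in rad, forces in N, time in s.
With the tool pointing down it reaches from about 375 to 900 mm from the base axis. Payload 3.1 kg.
Tool frame: the origin (TCP) lies on the front face of the gripper's body, between the roots of the fingers; the fingertips stand 70 mm ahead of it and the grasp point (between the pads) lies 51 mm ahead of it; z points along the fingers, y is the line along which they close (so a half turn about z gives the same grasp; the last joint's range is limited). The gripper opens to 87 mm and grips with 3 to 60 N. Pads are 19 mm wide; open, the fingers measure 117 mm over their backs; the gripper's body (75 mm by 190 mm) begins 51 mm behind the grasp point.
Start: joints at [-1.341, 0.527, 1.433, -0, 1.181, -0.178], TCP at [247.889, -573.714, 292.248] pointing down, gripper open.
Joint ranges: [-3.08, 3.08], [-0.75, 2.2], [0.22, 2.44], [-1.43, 4.57], [0, 2.65], [-2.85, 2.85]. Speed limits (rad/s): [2.79, 2.79, 3.14, 3.14, 3.14, 3.14].

INTERFACE

Orientations are given as a unit quaternion [x, y, z, w].
In Python, from plant import arm gives the robot as it stands.
- The arm moves only by the shell command python3 -m pendant 'ROWS' [FORCE]. ROWS is JSON, a list that holds one entry, the list of rows, each a list of 7 numbers: the shift along the tool's x, y, z in mm, then the turn, a rotation vector about the tool's x, y, z in rad, then the closure, from -1 (fully open) to 1 (shut), so that 0 is half open. In form: [[[dx, dy, dz, wx, wy, wz, claw], ...]]. A call has 1 to 10 rows; each row is the pose to reach, as a shift and turn from the pose commanded when the call began, along the tool's axes at that moment; what a row does not reach only later rows make up. A row lasts 1/12 s, in which the tool goes at most 41.7 mm and 7.16 degrees, less where a joint would pass 70% of its speed; a pose out of reach is approached as far as the arm can. A call with a gripper value outside its range is refused whole. The fingers move at their own pace and stop on an object; FORCE is the grip in N (left out, the last holds). Time passes only in rows, so rows that repeat a pose let the fingers close. It gives the time, the measured TCP pose, the force, the opening and the grip force at its end, in the units of the state.
- arm.sense(): the state, without advancing time (a new reading comes with each control period).
- arm.read_camera(name): name is "scene" or "top" or "wrist"; returns the picture (420x560x3 uint8, blue, green, red); there is no depth.
- arm.calibration(name): a dict with "fov_y" (degrees; the focal length in pixels is half the picture's height over the tangent of half this angle, whatever the lens; pixels are square), "cx", "cy" (the principal point, pixels), "dist" ([k1, k2, p1, p2, k3] as OpenCV has them; the pictures are not rectified), "origin" and "rotation" of the camera in the world; the wrist camera has in their place "mount" (4x4, takes a point from camera to tool coordinates, whose origin is the TCP and whose axes are the flange's). Camera axes: x right, y up, looking along -z (the intrinsics and any distortion apply to the point x, -y, -z); pixel columns grow to the right and rows downward; lengths in mm; the calibration is good to about 2 mm. A picture is of the moment at which its call begins: read the wrist's pose just before it. calibration takes no time and is no camera call.
- arm.hand_in(): hands the job in; it is judged then, once.
The state is a dict: "time_s": time; "q": joint angles; "qvel": joint speeds; "tau": joint torques, N m; "eef_pos": TCP position; "eef_rot": TCP orientation; "force": force on the tool from outside, world axes, zero at the start; "moment": the same for the moment, N m; "width": opening from 0.0 (shut) to 1.0 (fully open); "grasp_force": force on a finger pad.
Only numpy, scipy, OpenCV 4.12 (cv2) and the standard library are available. Lean on these libraries where they do the work, as an engineer would, in place of code of your own. Each camera call takes 0.05 s, during which the arm holds its last target. There are 200 camera calls.

## Working session

There is one attempt and no reset: what is moved stays moved. The work goes in short steps, Python scripts to look and compute and a shell command to move; the robot and the scene stay as the last step left them, time stands still between calls to the robot, and variables do not carry over. Pictures are saved under pics/ and viewed, at most 10 in all, crops included, and the job is handed in when it is done.

```bash
mkdir -p pics; ls
python3 - <<'E'
from plant import arm
import cv2
for n in("top","scene"):
    cv2.imwrite(f"pics/{n}0.png",arm.read_camera(n)); print(n,arm.calibration(n))
print(arm.calibration("wrist")); print(arm.sense())
E
```

```text
pics
top {'fov_y': 57.4801576615514, 'cx': 282.760396078186, 'cy': 206.6067581881249, 'dist': array([-0.08038954,  0.        ,  0.        ,  0.        ,  0.        ]), 'origin': array([ 472.92036826,  -10.8982651 , 1071.89439166]), 'rotation': array([ 0.04620201, -0.04682701, -0.69896331,  0.71212562])}
scene {'fov_y': 51.82183600699727, 'cx': 274.3852062148448, 'cy': 208.31989623363086, 'dist': array([0.02729405, 0.        , 0.        , 0.        , 0.        ]), 'origin': array([1041.49933996,  803.42070891,  928.53390436]), 'rotation': array([0.10380357, 0.39382804, 0.88562302, 0.22315055])}
{'fov_y': 65.12680072386817, 'cx': 278.472617777338, 'cy': 210.7009955127898, 'dist': array([-0.01511055,  0.        ,  0.        ,  0.        ,  0.        ]), 'mount': array([[-1.25272235e-04,  9.56234605e-01,  2.92601033e-01,
         8.05657159e+01],
       [ 9.99999989e-01,  1.43487597e-04, -4.07912871e-05,
        -1.25482230e-01],
       [-8.09906595e-05,  2.92601025e-01, -9.56234612e-01,
        -9.20974772e+01],
       [ 0.00000000e+00,  0.00000000e+00,  0.00000000e+00,
         1.00000000e+00]])}
{'time_s': 0.1, 'q': array([-1.34151978e+00,  5.28339473e-01,  1.43379158e+00, -2.69087193e-05,
        1.18136982e+00, -1.78516682e-01]), 'qvel': array([ 1.72184812e-04, -1.18928092e-03, -5.15231054e-03, -5.85799575e-04,
        2.22020325e-05, -1.08349422e-03]), 'tau': array([-1.03836705e-04, -4.40988278e+01, -1.77150625e+01,  6.35474827e-02,
        5.33472793e-02, -4.40249812e-05]), 'eef_pos': array([ 247.75527477, -573.22082367,  291.38453249]), 'eef_rot': array([ 9.79283519e-01,  2.02491678e-01, -3.66506523e-05, -9.53482994e-04]), 'force': array([ 0.14949045, -1.50908257, -0.64625238]), 'moment': array([-0.01501293,  0.04057169,  0.03017951]), 'grasp_force': 0.0, 'width': 1.000826729887317}
```

View pics/top0.png

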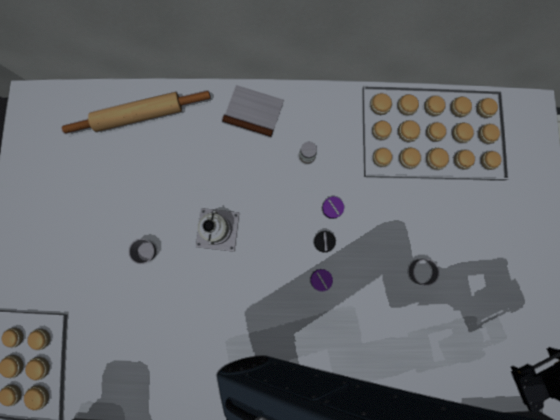

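View pics/scene0.png

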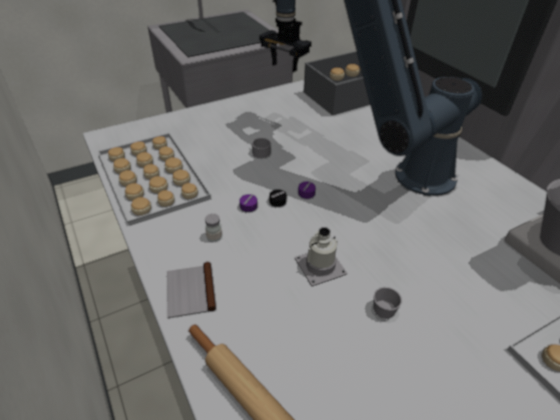

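The top view shows three lids. The black one at (324,241) fits; the two at (333,207) and (321,280) are purple look-alikes. The canister in its cradle is at about (215,229). I'll confirm this in an enlarged crop.

```bash
cat > h.py <<'E'
from plant import arm
import numpy as np, cv2
from scipy.spatial.transform import Rotation as R
def cam(name,s=None):
    c=arm.calibration(name); f=210/np.tan(np.radians(c["fov_y"])/2)
    K=np.array([[f,0,c["cx"]],[0,f,c["cy"]],[0,0,1.]])
    if "mount" in c:
        s=s or arm.sense(); T=np.eye(4); T[:3,:3]=R.from_quat(s["eef_rot"]).as_matrix(); T[:3,3]=s["eef_pos"]
        M=T@c["mount"]; return K,c["dist"],M[:3,:3],M[:3,3]
    return K,c["dist"],R.from_quat(c["rotation"]).as_matrix(),np.array(c["origin"])
def at(C,px,z):
    K,d,Rm,o=C
    u=cv2.undistortPoints(np.array([[px]],float),K,d)[0,0]
    v=Rm@np.array([u[0],-u[1],-1]); return o+v*(z-o[2])/v[2]
def crop(name,new,x,y,w,h,k,img=None):
    img=arm.read_camera(name) if img is None else img
    cv2.imwrite("pics/"+new,cv2.resize(img[y:y+h,x:x+w],None,fx=k,fy=k,interpolation=cv2.INTER_CUBIC))
E
python3 - <<'E'
from h import *
crop("top","c1.png",185,185,160,110,5,cv2.imread("pics/top0.png"))
C=cam("top")
for p,z in(((324,241),30),((214,229),104),((209,226),142)):print(at(C,p,z))
E
```

```text
[ 518.74899812 -124.31917937   30.        ]
[540.53508224 162.74407701 104.        ]
[544.95641791 168.48285015 142.        ]
```

View pics/c1.png

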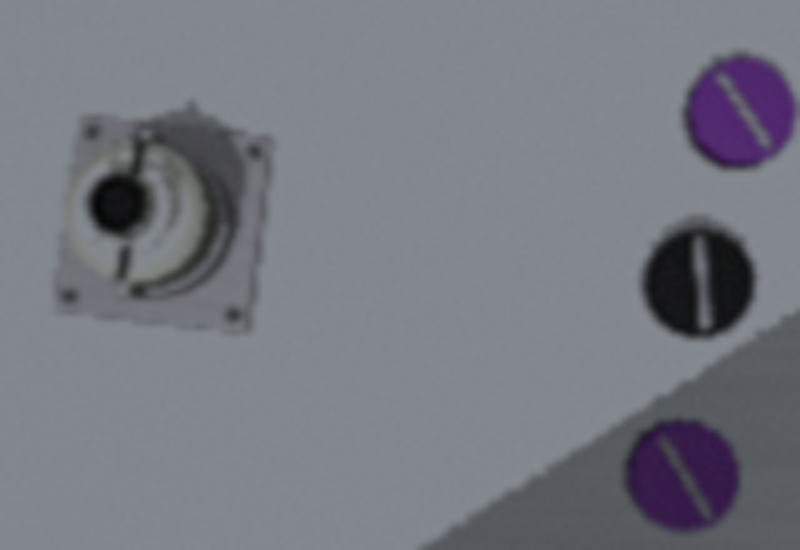

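Black lid: crop (699,282), which is pixel (324.8,241.4), with its bar near world x. The neighbours are purple and sit roughly 95 mm away along world x, so I will close the fingers along world y. The canister's gap bars run from crop (140,155) to (123,262). Next I work out the approach, using the low end of the joint 6 range so a long clockwise turn fits.

```bash
cat >> h.py <<'E'
def rel(pos,psi,s=None):
    "shift/turn in tool axes to TCP pos, tool down, tool x at world angle psi"
    s=s or arm.sense(); Rt=R.from_quat(s["eef_rot"])
    G=R.from_matrix(np.array([[np.cos(psi),np.sin(psi),0],[np.sin(psi),-np.cos(psi),0],[0,0,-1.]]))
    return np.round(Rt.inv().apply(np.array(pos)-s["eef_pos"]),1),np.round((Rt.inv()*G).as_rotvec(),4)
def psi(s=None):
    x=R.from_quat((s or arm.sense())["eef_rot"]).apply([1,0,0]); return np.arctan2(x[1],x[0])
E
python3 - <<'E'
from h import *
C=cam("top"); g=lambda x,y:((185+(x+.5)/5-.5),(185+(y+.5)/5-.5))
L=at(C,g(699,282),30); print(L, [at(C,g(*p),31) for p in((697,238),(706,325))])
a,b=[at(C,g(*p),105) for p in((140,155),(123,262))]; print(a,b,(a+b)/2)
print(at(C,g(119,204),142), at(C,g(740,110),30),at(C,g(683,475),30))
print(rel([L[0],L[1],250],np.pi))
E
```

```text
[ 518.76755405 -125.40819094   30.        ] [array([ 542.61187697, -124.07347043,   31.        ]), array([ 495.53847449, -129.2364523 ,   31.        ])]
[574.52236788 167.54270514 105.        ] [519.96913063 173.94583806 105.        ] [547.24574925 170.7442716  105.        ]
[546.39351272 170.01724631 142.        ] [ 613.48863093 -147.52681606   30.        ] [ 414.99597953 -117.48656491   30.        ]
(array([ 426.4, -303.5,   42.1]), array([-1.0000e-04, -2.7000e-03, -2.7338e+00]))
```

```bash
python3 -m pendant '[[[32,-23,3,0,0,-0.12,-1],[64,-46,6,0,0,-0.24,-1],[96,-69,9,0,0,-0.36,-1],[128,-92,12,0,0,-0.48,-1],[160,-115,15,0,0,-0.6,-1],[192,-138,18,0,0,-0.72,-1],[224,-161,21,0,0,-0.84,-1],[256,-184,24,0,0,-0.96,-1],[288,-207,27,0,0,-1.08,-1],[320,-230,30,0,0,-1.2,-1]]]' 20; python3 -c "
from h import *
print(rel([518.8,-125.4,250],np.pi),arm.sense()['q'])"
```

```text
time_s: 0.93
eef_pos: [450.9, -233.8, 261.9]
eef_rot: [0.692, 0.722, 0.0, -0.0]
force: [0.3, -0.7, 0.1]
width: 1.0
grasp_force: 0.0
(array([105.4,  72.5,  11.9]), array([ 0.0000e+00, -7.0000e-04, -1.5282e+00])) [-6.98648713e-01  4.13692095e-01  1.75550347e+00  5.32514313e-05
  9.73000134e-01 -7.41324578e-01]
```

```bash
python3 -m pendant '[[[26,18,3,0,0,-0.12,-1],[52,36,6,0,0,-0.24,-1],[79,54,9,0,0,-0.36,-1],[105,72.5,12,0,0,-0.48,-1],[105,72.5,12,0,0,-0.6,-1],[105,72.5,12,0,0,-0.72,-1],[105,72.5,12,0,0,-0.84,-1],[105,72.5,12,0,0,-0.96,-1],[105,72.5,12,0,0,-1.08,-1],[105,72.5,12,0,0,-1.2,-1]]]'; python3 -m pendant '[[[0,0,0,0,0,-0.12,-1],[0,0,0,0,0,-0.24,-1],[0,0,0,0,0,-0.33,-1],[0,0,0,0,0,-0.33,-1],[0,0,0,0,0,-0.33,-1]]]'; python3 -c "
from h import *
s=arm.sense();import json
print(s['q'],psi(s)); crop('wrist','w1.png',0,0,560,420,1)
json.dump({k:list(s[k]) for k in('eef_pos','eef_rot')},open('w1.json','w'))
C=cam('wrist',s)
i=cv2.imread('pics/w1.png'); h=cv2.cvtColor(i,cv2.COLOR_BGR2GRAY)
m=((i.max(2)<60)).astype(np.uint8); n,_,st,ce=cv2.connectedComponentsWithStats(m)
print([(st[k].tolist(),ce[k]) for k in range(1,n) if st[k][4]>800])
"
```

```text
time_s: 1.77
eef_pos: [518.8, -127.8, 249.9]
eef_rot: [0.163, 0.987, 0.0, -0.0]
force: [-0.4, 0.0, 0.8]
width: 1.002
grasp_force: 0.0
time_s: 2.18
eef_pos: [518.8, -127.9, 250.0]
eef_rot: [0.003, 1.0, 0.0, -0.0]
force: [0.1, 0.3, -0.4]
width: 1.002
grasp_force: 0.0
[-4.51060926e-01  4.63496673e-01  1.70369818e+00  6.68118650e-05
  9.75112060e-01 -2.01564398e+00] 3.1353419882775597
[([0, 102, 46, 52, 1259], array([ 24.8141382, 129.7172359])), ([250, 162, 61, 62, 2711], array([279.65473995, 192.73589082])), ([519, 188, 33, 65, 846], array([531.39243499, 220.57092199])), ([0, 247, 560, 173, 65714], array([273.65121587, 346.55318501]))]
```

View pics/w1.png

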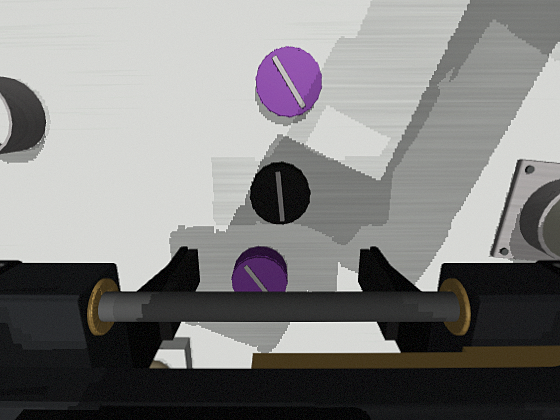

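Wrist view: the black lid is at (279.7,193) with its bar from (278,172) to (282,221). Purple lids are above and below it, and the fingers straddle along image x, clear of them.

```bash
python3 -c "
from h import *
import json
s=json.load(open('w1.json')); C=cam('wrist',s)
a,b=at(C,(278,172),31),at(C,(282,221),31);print(a,b,(a+b)/2,np.arctan2(*(b-a)[[1,0]]))
print(at(C,(279.7,193),28)); print(C[3])
L=(at(C,(279.7,193),28)+[518.8,-125.4,0])/2
print(rel([L[0],L[1],66],np.pi))"
```

```text
[ 494.42702544 -128.11694112   31.        ] [ 543.79210778 -124.45991774   31.        ] [ 519.10956661 -126.28842943   31.        ] 0.07394610142212908
[ 515.78495876 -126.59718822   28.        ]
[ 438.93078764 -127.22644346  342.1416101 ]
(array([  1.5,   1.9, 184. ]), array([ 0.0003, -0.0005, -0.0061]))
```

```bash
python3 -m pendant '[[[0,1.5,40,0,0,0,-1],[0,1.5,80,0,0,0,-1],[0,1.5,120,0,0,0,-1],[0,1.5,150,0,0,0,-1],[0,1.5,165,0,0,0,-1],[0,1.5,176,0,0,0,-1],[0,1.5,176,0,0,0,-1]]]'; python3 -m pendant '[[[0,0,0,0,0,0,0],[0,0,0,0,0,0,0],[0,0,0,0,0,0,0.6],[0,0,0,0,0,0,0.6],[0,0,0,0,0,0,0.6],[0,0,0,0,0,0,0.6],[0,0,0,0,0,0,0.6],[0,0,0,0,0,0,0.6]]]' 20; python3 -c "
from h import *
crop('wrist','w2.png',0,0,560,420,1);print(arm.sense()['moment'])"
```

```text
time_s: 2.82
eef_pos: [518.0, -126.2, 72.1]
eef_rot: [0.003, 1.0, 0.001, -0.002]
force: [-0.2, 0.0, 0.2]
width: 0.998
grasp_force: 0.0
time_s: 3.48
eef_pos: [519.5, -126.7, 75.2]
eef_rot: [0.002, 1.0, -0.0, 0.001]
force: [-1.0, -0.2, 5.3]
width: 0.675
grasp_force: 20.0
[ 0.14567089 -0.03599408 -0.01102467]
```

```bash
python3 -m pendant '[[[0,0,-10,0,0,0,0.6],[0,0,-40,0,0,0,0.6],[0,0,-80,0,0,0,0.6],[0,0,-120,0,0,0,0.6],[0,0,-160,0,0,0,0.6],[0,0,-185,0,0,0,0.6],[0,0,-185,0,0,0,0.6],[0,0,-185,0,0,0,0.6]]]' 40; python3 -c "
from h import *
crop('wrist','w2.png',130,150,300,240,2.5);print(arm.sense()['moment'])"
```

```text
time_s: 4.2
eef_pos: [519.4, -126.7, 261.3]
eef_rot: [0.002, 1.0, -0.001, 0.002]
force: [0.2, -0.1, -1.9]
width: 0.675
grasp_force: 40.0
[ 0.11432208 -0.14665954  0.05541022]
```

View pics/w2.png

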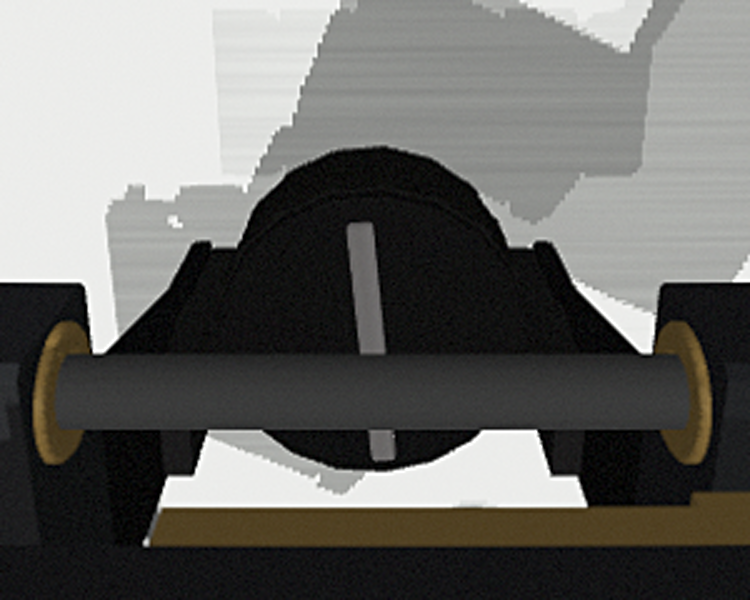

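The lid is held, with the bar visible from crop (359,222) to (383,460). I'll compute its in-hand offset and go to a viewpoint beside the canister.

```bash
python3 -c "
from h import *
c=arm.calibration('wrist');K,d,_,_=cam('wrist')
def tl(p,z):
    u=cv2.undistortPoints(np.array([[p]],float),K,d)[0,0]; M=c['mount']; v=M[:3,:3]@[u[0],-u[1],-1]; o=M[:3,3]; return o+v*(z-o[2])/v[2]
g=lambda x,y:(130+(x+.5)/2.5-.5,150+(y+.5)/2.5-.5)
a,b=tl(g(359,222),44.5),tl(g(383,460),44.5); print(a,b,(a+b)/2,np.arctan2(*(a-b)[[1,0]]))
p=psi();print(p,arm.sense()['q'][5],'lid world angle',p-np.arctan2(*(a-b)[[1,0]]))
print(rel([645,170,262],np.pi-0.2))"
```

```text
[25.60135659 -2.14239032 44.5       ] [-24.53041928   2.32884613  44.5       ] [ 0.53546866  0.0932279  44.5       ] -0.08895429532640274
3.1378607549178716 -2.0154780466390987 lid world angle 3.2268150502442743
(array([-125.5,  296.7,   -2.5]), array([-0.    , -0.    ,  0.1963]))
```

```bash
python3 -m pendant '[[[-13,30,0,0,0,0.05,0.6],[-26,60,0,0,0,0.1,0.6],[-39,90,0,0,0,0.15,0.6],[-52,120,0,0,0,0.2,0.6],[-65,150,0,0,0,0.2,0.6],[-78,185,0,0,0,0.2,0.6],[-91,220,0,0,0,0.2,0.6],[-105,255,0,0,0,0.2,0.6],[-118,280,0,0,0,0.2,0.6],[-125,296,0,0,0,0.2,0.6]]]'; python3 -m pendant '[[[0,0,0,0,0,0,0.6],[0,0,0,0,0,0,0.6],[0,0,0,0,0,0,0.6]]]'; python3 -c "
from h import *
s=arm.sense();import json
print(s['q'],psi(s)); json.dump({k:list(s[k]) for k in('eef_pos','eef_rot')},open('w3.json','w'))
i=arm.read_camera('wrist'); cv2.imwrite('pics/w3f.png',i)
crop('wrist','w3.png',130,20,300,240,2.5,i)
C=cam('wrist',s);print(C[3])"
```

```text
time_s: 5.08
eef_pos: [644.8, 172.1, 256.1]
eef_rot: [0.101, 0.995, 0.0, -0.002]
force: [-0.1, -0.7, -0.8]
width: 0.672
grasp_force: 40.0
time_s: 5.33
eef_pos: [643.8, 168.2, 257.1]
eef_rot: [0.102, 0.995, -0.001, -0.002]
force: [0.0, 0.2, -0.9]
width: 0.677
grasp_force: 40.0
[ 8.82039614e-02  6.21531883e-01  1.35491154e+00 -7.15550693e-04
  1.17003067e+00 -1.27844707e+00] 2.9377235563255817
[565.95983255 184.80606602 349.52306496]
```

View pics/w3.png

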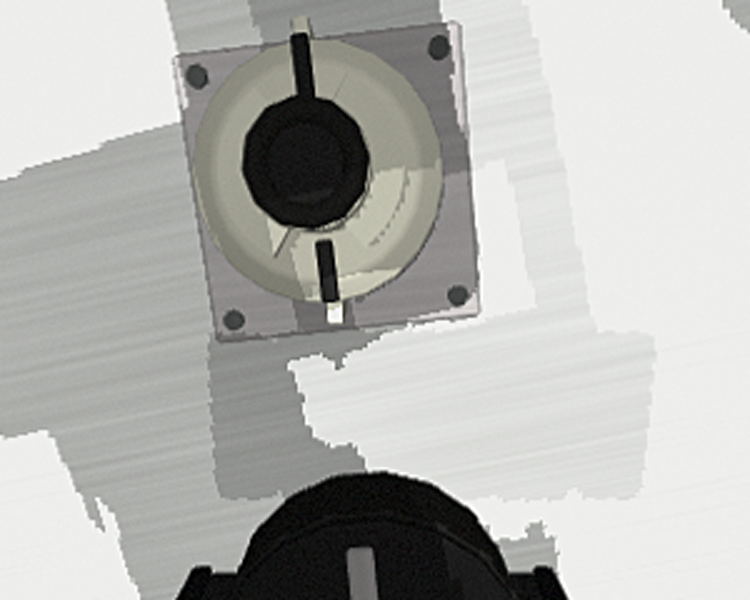

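The canister is seen from nearly above. The seal centre is at crop (306,162), the outer bar ends are at (301,35) and (331,301), and the cradle bolts are at (197,76), (438,47), (458,295) and (234,319).

```bash
python3 -c "
from h import *
import json
s=json.load(open('w3.json'));C=cam('wrist',s)
g=lambda x,y:(130+(x+.5)/2.5-.5,20+(y+.5)/2.5-.5)
S=at(C,g(306,162),141);print('seal',S,[at(C,g(*p),142)[:2] for p in((242,162),(369,162))])
a,b=at(C,g(301,35),105),at(C,g(331,301),105);print('bars',a,b,(a+b)/2,np.arctan2(*(b-a)[[1,0]]))
a,b=at(C,g(303.5,95),105),at(C,g(324,240),105);print(a,b,(a+b)/2,np.arctan2(*(b-a)[[1,0]]))
B=[at(C,g(*p),6) for p in((197,76),(438,47),(458,295),(234,319))];print('bolts',np.mean(B,0),np.arctan2(*(B[3]-B[0])[[1,0]]),np.arctan2(*(B[2]-B[1])[[1,0]]))
print(psi(), arm.sense()['eef_pos'])
"
```

```text
seal [546.84845943 172.11384282 141.        ] [array([543.84293064, 157.31699043]), array([549.97364514, 186.78920095])]
bars [511.98119262 175.79497673 105.        ] [582.19564851 168.51984744 105.        ] [547.08842057 172.15741209 105.        ] -0.10324456980057636
[526.60778318 173.11381112 105.        ] [565.04599555 170.26407418 105.        ] [545.82688936 171.68894265 105.        ] -0.07400273717701213
bolts [546.29064417 171.6196858    6.        ] -0.09647274695969708 -0.09349098112745657
2.936875671332213 [644.01803455 167.81261487 257.64918952]
```

```bash
python3 -c "
from h import *
print(rel([547,171.8,225],psi()+0.02))"
```

```text
(array([ 95.7, -15.8,  33. ]), array([-0.0016, -0.0035, -0.02  ]))
```

```bash
python3 -m pendant '[[[30,-5,0,0,-0.001,-0.02,0.6],[60,-10,0,0,-0.003,-0.02,0.6],[90,-15.5,0,-0.001,-0.003,-0.02,0.6],[95.7,-15.8,10,-0.001,-0.003,-0.02,0.6],[95.7,-15.8,25,-0.001,-0.003,-0.02,0.6],[95.7,-15.8,33,-0.001,-0.003,-0.02,0.6],[95.7,-15.8,33,-0.001,-0.003,-0.02,0.6],[95.7,-15.8,33,-0.001,-0.003,-0.02,0.6],[95.7,-15.8,33,-0.001,-0.003,-0.02,0.6]]]'; python3 -c "
from h import *
s=arm.sense();print(s['eef_pos'],s['eef_rot'],s['force'],s['moment'],psi(s));print(rel([547,171.8,225],psi()))"
```

```text
time_s: 6.13
eef_pos: [549.0, 172.3, 226.6]
eef_rot: [0.092, 0.996, 0.0, 0.002]
force: [0.4, -0.0, -0.6]
width: 0.677
grasp_force: 40.0
[548.98575866 172.33696173 226.62347296] [9.22275983e-02 9.95735868e-01 3.97889599e-04 1.99834133e-03] [ 0.39103314 -0.00462203 -0.58413406] [ 0.03912785 -0.18818816 -0.04042534] 2.9568723050203785
(array([ 1.9, -0.9,  1.6]), array([0.0012, 0.0039, 0.    ]))
```

```bash
python3 -m pendant '[[[0,0,0,0,0,0,0.6],[0,0,0,0,0,0,0.6],[0,0,0,0,0,0,0.6],[0,0,0,0,0,0,0.6]]]'; python3 -c "
from h import *
s=arm.sense();print(s['eef_pos'],s['moment'],s['force']);print(rel([547,171.8,205],2.957))"
```

```text
time_s: 6.47
eef_pos: [548.4, 172.9, 226.5]
eef_rot: [0.092, 0.996, 0.0, 0.002]
force: [-0.2, 0.0, -1.1]
width: 0.675
grasp_force: 40.0
[548.39625574 172.90833993 226.5073908 ] [ 0.0689948  -0.13341083 -0.00438665] [-0.16658426  0.04772772 -1.05889825]
(array([ 1.2, -1.4, 21.5]), array([0.0011, 0.0035, 0.0009]))
```

```bash
python3 -m pendant '[[[0.6,-0.7,2,0,0.002,0,0.6],[1.2,-1.4,6,0.001,0.003,0,0.6],[1.2,-1.4,12,0.001,0.003,0,0.6],[1.2,-1.4,17,0.001,0.003,0,0.6],[1.2,-1.4,20,0.001,0.003,0,0.6],[1.2,-1.4,20,0.001,0.003,0,0.6],[1.2,-1.4,20,0.001,0.003,0,0.6]]]'; python3 -c "
from h import *
s=arm.sense();print(s['eef_pos'],s['moment'],s['force']);print(rel([547,171.8,193],2.957))"
```

```text
time_s: 7.05
eef_pos: [546.7, 171.7, 205.8]
eef_rot: [0.092, 0.996, -0.0, -0.0]
force: [0.3, 0.1, -0.1]
width: 0.674
grasp_force: 40.0
[546.68669741 171.70778406 205.76833289] [ 0.09271003 -0.14376588  0.07032036] [ 0.34512932  0.06354994 -0.11954492]
(array([-0.3,  0.2, 12.8]), array([-0.0003, -0.0009,  0.0008]))
```

```bash
python3 -m pendant '[[[0,0,2,0,0,0,0.6],[0,0,3,0,0,0,0.6],[0,0,4,0,0,0,0.6],[0,0,5,0,0,0,0.6],[0,0,5,0,0,0,0.6]]]';python3 -m pendant '[[[0,0,2,0,0,0,0.6],[0,0,4,0,0,0,0.6],[0,0,6,0,0,0,0.6],[0,0,7.5,0,0,0,0.6],[0,0,7.5,0,0,0,0.6],[0,0,7.5,0,0,0,0.6]]]'; python3 -c "
from h import *
s=arm.sense();print(s['eef_pos'],s['moment'],s['force'])"
```

```text
time_s: 7.47
eef_pos: [546.8, 171.7, 201.1]
eef_rot: [0.092, 0.996, -0.0, -0.0]
force: [-0.6, 0.1, -1.0]
width: 0.675
grasp_force: 40.0
time_s: 7.97
eef_pos: [546.8, 171.7, 193.6]
eef_rot: [0.092, 0.996, -0.0, -0.0]
force: [0.3, -0.6, -1.3]
width: 0.673
grasp_force: 40.0
[546.7631383  171.70467157 193.56506032] [ 0.09510562 -0.16718764 -0.03563316] [ 0.34106572 -0.57510774 -1.26203168]
```

Below rib height with no contact: the pegs are in the gaps. Down to the seal in small steps.

```bash
python3 -m pendant '[[[0,0,0.5,0,0,0,0.6],[0,0,1,0,0,0,0.6],[0,0,1.5,0,0,0,0.6],[0,0,1.5,0,0,0,0.6]]]';python3 -m pendant '[[[0,0,0.3,0,0,0,0.6],[0,0,0.6,0,0,0,0.6],[0,0,0.6,0,0,0,0.6]]]'; python3 -m pendant '[[[0,0,0.3,0,0,0,0.6],[0,0,0.3,0,0,0,0.6],[0,0,0.3,0,0,0,0.6]]]'
```

```text
time_s: 8.3
eef_pos: [546.8, 171.7, 192.2]
eef_rot: [0.092, 0.996, -0.0, -0.0]
force: [0.6, -0.4, -1.0]
width: 0.672
grasp_force: 40.0
time_s: 8.55
eef_pos: [546.8, 171.7, 191.6]
eef_rot: [0.092, 0.996, -0.0, -0.0]
force: [0.1, -0.0, -0.3]
width: 0.671
grasp_force: 40.0
time_s: 8.8
eef_pos: [546.8, 171.7, 191.3]
eef_rot: [0.092, 0.996, -0.0, -0.0]
force: [-0.4, -0.0, -1.0]
width: 0.675
grasp_force: 40.0
```

```bash
for i in 1 2 3; do :; done; python3 -m pendant '[[[0,0,0.3,0,0,0,0.6],[0,0,0.3,0,0,0,0.6],[0,0,0.3,0,0,0,0.6]]]'; python3 -m pendant '[[[0,0,0.3,0,0,0,0.6],[0,0,0.3,0,0,0,0.6],[0,0,0.3,0,0,0,0.6]]]'; python3 -c "
from h import *
s=arm.sense();print(s['moment'],s['force'])"
```

```text
time_s: 9.05
eef_pos: [546.9, 171.7, 191.2]
eef_rot: [0.092, 0.996, 0.0, 0.0]
force: [-0.2, 1.0, 0.1]
width: 0.674
grasp_force: 40.0
time_s: 9.3
eef_pos: [546.9, 171.7, 191.0]
eef_rot: [0.092, 0.996, 0.0, 0.0]
force: [-1.6, -0.3, 2.0]
width: 0.673
grasp_force: 40.0
[ 0.05838956 -0.02299783 -0.04026974] [-1.61150884 -0.33007085  1.96934283]
```

```bash
python3 -m pendant '[[[0,0,0,0,0,0.08,0.6],[0,0,0,0,0,0.16,0.6],[0,0,0,0,0,0.24,0.6],[0,0,0,0,0,0.32,0.6],[0,0,0,0,0,0.4,0.6],[0,0,0,0,0,0.45,0.6],[0,0,0,0,0,0.45,0.6],[0,0,0,0,0,0.45,0.6]]]'
cat > m.py <<'E'
from h import *
s=arm.sense();print('M',s['moment'],'F',s['force'],'z %.2f psi %.3f'%(s['eef_pos'][2],psi(s)),'turned %.3f'%((2.957-psi(s)+np.pi)%(2*np.pi)-np.pi))
E
python3 m.py; python3 -m pendant '[[[0,0,0,0,0,0.05,0.6],[0,0,0,0,0,0.1,0.6],[0,0,0,0,0,0.15,0.6],[0,0,0,0,0,0.15,0.6],[0,0,0,0,0,0.15,0.6]]]'|head -1; python3 m.py
```

```text
time_s: 9.97
eef_pos: [547.6, 171.7, 191.1]
eef_rot: [0.311, 0.95, 0.0, 0.001]
force: [1.0, -0.3, 2.1]
width: 0.675
grasp_force: 40.0
M [ 0.01151884 -0.25931592 -0.04763222] F [ 1.00125576 -0.30773175  2.11705064] z 191.08 psi 2.509 turned 0.448
time_s: 10.38
M [-0.00448149 -0.33130059  0.0167487 ] F [0.65294612 0.29025816 2.34597846] z 191.06 psi 2.360 turned 0.597
```

```bash
for k in 1; do python3 -m pendant '[[[0,0,0,0,0,0.05,0.6],[0,0,0,0,0,0.1,0.6],[0,0,0,0,0,0.1,0.6],[0,0,0,0,0,0.1,0.6]]]'|head -2; python3 m.py; python3 -m pendant '[[[0,0,0,0,0,0.05,0.6],[0,0,0,0,0,0.1,0.6],[0,0,0,0,0,0.1,0.6],[0,0,0,0,0,0.1,0.6]]]'|head -2; python3 m.py; done
```

```text
time_s: 10.72
eef_pos: [547.2, 171.7, 191.0]
M [-0.00173619 -0.34288148  0.03256468] F [0.23876605 0.79814944 1.99798767] z 191.01 psi 2.260 turned 0.697
time_s: 11.05
eef_pos: [547.1, 171.8, 191.0]
M [-0.01815488 -0.33057605 -0.00271016] F [0.8358875  0.66345366 3.5374942 ] z 190.98 psi 2.160 turned 0.797
```

```bash
python3 -m pendant '[[[0,0,0,0,0,0.05,0.6],[0,0,0,0,0,0.1,0.6],[0,0,0,0,0,0.1,0.6],[0,0,0,0,0,0.1,0.6]]]'|head -2; python3 m.py; python3 -m pendant '[[[0,0,0,0,0,0.05,0.6],[0,0,0,0,0,0.1,0.6],[0,0,0,0,0,0.1,0.6],[0,0,0,0,0,0.1,0.6]]]'|head -2; python3 m.py
```

```text
time_s: 11.38
eef_pos: [547.0, 171.8, 190.9]
M [ 0.04932965 -0.23636788  0.02493077] F [ 1.94036718 -0.48388283  5.28632686] z 190.94 psi 2.060 turned 0.897
time_s: 11.72
eef_pos: [546.9, 171.7, 190.9]
M [-0.00483251 -0.22079781  0.03326003] F [ 1.12750094 -0.75927301  5.09283489] z 190.90 psi 1.960 turned 0.997
```

```bash
python3 -m pendant '[[[0,0,-0.1,0,0,0.05,0.6],[0,0,-0.1,0,0,0.1,0.6],[0,0,-0.1,0,0,0.1,0.6],[0,0,-0.1,0,0,0.1,0.6]]]'|head -2; python3 m.py; python3 -m pendant '[[[0,0,0,0,0,0.05,0.6],[0,0,0,0,0,0.1,0.6],[0,0,0,0,0,0.1,0.6],[0,0,0,0,0,0.1,0.6]]]'|head -2; python3 m.py
```

```text
time_s: 12.05
eef_pos: [546.8, 171.7, 190.8]
M [ 0.04474376 -0.25365505  0.09978191] F [ 1.16914408 -0.39486456  4.57647316] z 190.84 psi 1.860 turned 1.097
time_s: 12.38
eef_pos: [546.8, 171.7, 190.7]
M [ 0.05721408 -0.28035073  0.15411352] F [1.28029305 0.77753629 3.94273793] z 190.70 psi 1.761 turned 1.196
```

```bash
python3 -m pendant '[[[0,0,0.05,0,0,0.05,0.6],[0,0,0.05,0,0,0.08,0.6],[0,0,0.05,0,0,0.08,0.6],[0,0,0.05,0,0,0.08,0.6]]]'|head -2; python3 m.py; python3 -m pendant '[[[0,0,0.05,0,0,0.05,0.6],[0,0,0.05,0,0,0.05,0.6],[0,0,0.05,0,0,0.05,0.6],[0,0,0.05,0,0,0.05,0.6]]]'|head -2; python3 m.py
```

```text
time_s: 12.72
eef_pos: [546.8, 171.7, 190.6]
M [ 0.02485872 -0.2898333   0.26026829] F [ 0.5111825  -0.1532266   2.55253165] z 190.61 psi 1.680 turned 1.277
time_s: 13.05
eef_pos: [546.8, 171.7, 190.6]
M [ 0.13344326 -0.3322247   0.29153494] F [1.82255113 0.67249978 1.28831374] z 190.57 psi 1.629 turned 1.328
```

```bash
python3 -m pendant '[[[0,0,0.05,0,0,0.03,0.6],[0,0,0.05,0,0,0.07,0.6],[0,0,0.05,0,0,0.07,0.6],[0,0,0.05,0,0,0.07,0.6]]]'|head -2; python3 m.py; python3 -m pendant '[[[0,0,0,0,0,0,0.6]]]'|head -2; python3 m.py;  python3 -m pendant '[[[0,0,0,0,0,0,0.6]]]'|head -2; python3 m.py
```

```text
time_s: 13.38
eef_pos: [546.7, 171.8, 190.5]
M [ 0.10875272 -0.36559554  0.38103419] F [ 1.17641952  0.89441134 -0.51306983] z 190.45 psi 1.560 turned 1.397
time_s: 13.47
eef_pos: [546.7, 171.7, 190.4]
M [ 0.1136521  -0.33839912  0.4270205 ] F [ 1.10629944  1.22161512 -0.7213933 ] z 190.44 psi 1.559 turned 1.398
time_s: 13.55
eef_pos: [546.8, 171.7, 190.5]
M [ 0.18235471 -0.38647327  0.34132488] F [ 1.66710773  1.91793362 -0.88127024] z 190.48 psi 1.559 turned 1.398
```

Torque rose steadily to about 0.38 N m, which is within the snug range. Now I release and retreat straight up.

```bash
python3 -m pendant '[[[0,0,0,0,0,0,0.3],[0,0,0,0,0,0,0],[0,0,0,0,0,0,-0.5],[0,0,0,0,0,0,-1],[0,0,0,0,0,0,-1],[0,0,0,0,0,0,-1],[0,0,0,0,0,0,-1],[0,0,0,0,0,0,-1]]]'; python3 -m pendant '[[[0,0,-10,0,0,0,-1],[0,0,-30,0,0,0,-1],[0,0,-60,0,0,0,-1],[0,0,-90,0,0,0,-1],[0,0,-110,0,0,0,-1],[0,0,-110,0,0,0,-1],[0,0,-110,0,0,0,-1],[0,0,-110,0,0,0,-1]]]'; python3 -c "
from h import *
crop('scene','e1.png',170,120,250,210,3)"
```

```text
time_s: 14.22
eef_pos: [546.7, 171.7, 190.7]
eef_rot: [0.712, 0.702, -0.0, -0.0]
force: [0.7, -0.4, -0.9]
width: 0.976
grasp_force: 0.0
time_s: 14.88
eef_pos: [546.2, 171.6, 300.4]
eef_rot: [0.712, 0.702, -0.0, -0.0]
force: [0.2, -0.6, -0.1]
width: 1.002
grasp_force: 0.0
```

View pics/e1.png

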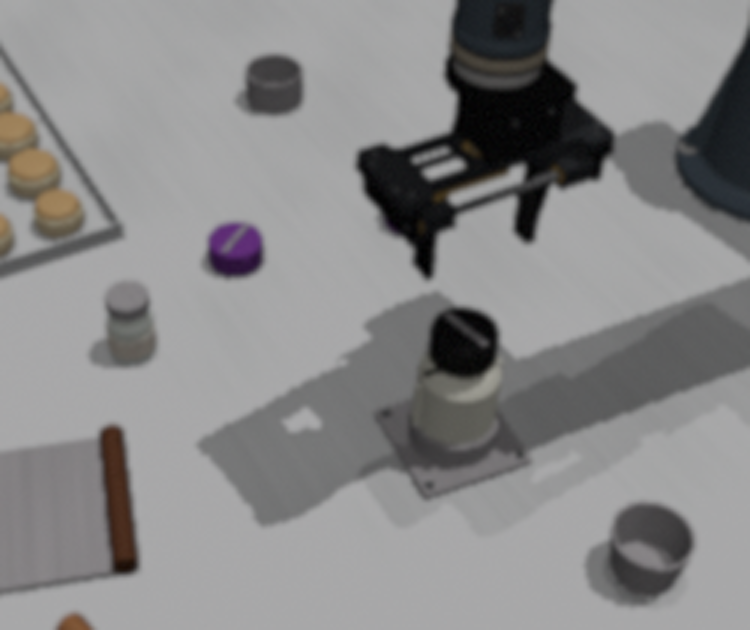

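The lid sits level on the canister at crop (463,340), with its bar turned well away from the gap marks. The gripper is clear and the other utensils are where they were.

```bash
python3 -c "
from plant import arm
print(arm.hand_in())"
```

```text
the job is handed in; nothing more can be done
None
```

The lid is screwed down snug on the canister's seal at about 0.38 N m, the gripper has let go and is clear, and the job was handed in at about 15 s; the hand-in gave no verdict.

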